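Slide a heavy crate of offcuts into its corner stop by the vice

TASK

The heavy wooden crate of metal offcuts is in the way beside the vice: push it low at its base so that it slides flat across the bench, never rocking up on an edge, until it sits snug against both rails of the dark wooden corner stop - its long side flush along the long back rail and its short right end flush against the short side rail. Ease it up to the rails without ramming them, and only push it: do not lift or carry it. Leave the vial, glue tube, wax block, steel block, tin and red pliers where they lie.

Things in the scene. Friction and masses are not known exactly. Their poses are not given: they have to be found in the camera images.
- crate: open slatted wooden crate with metal rods in it, flat outer walls: 52 mm deep (x), 124 mm wide (y), 78 mm tall, 0.7 to 1.0 kg, on a 6 mm rubber sole (friction about 0.85; 5 to 10 N slide it). Pushed on a long side above 45 mm it may tip, below 30 mm it slides. Origin: centre of its underside, at bench level; z up, x away from the robot, within 15 degrees of the stop's x at the start.
- corner_stop: fixed L of two dark wooden rails with metal-faced inner sides, 20 mm high, 16 mm thick, on the bench left of and behind the vice. Origin: inner corner, at bench level; x points away over the bench, y left along it. Back rail: inner face at x = 0, from y = 0 to +209 mm, wood at x = 0 to 16. Side rail: inner face at y = 0, from x = -50 to 0 mm, wood at y = -16 to 0.
- parked_spot (a point): where the crate's origin is when it stands snug in the corner: bench level, x = -26 mm, y = +62 mm in the corner stop's frame, with the same axes. The crate starts 85 to 140 mm nearer the robot (-x) and 30 to 50 mm further left (+y) than this, with nothing between.
- bench_vice: small blue bench vice fixed to the bench, about 95 mm tall. Origin under its middle; its x runs away over the bench: it covers about x = -80 to +45 mm and y = -60 to +60 mm. Do not run the gripper into it.
- vial_1: clear vial with white lid behind the vice, near a roll of tape, 34 mm in diameter and 34 mm tall; bystander, origin at the centre of its underside
- steel_block: flat grey steel bench block at the near right of the vice, 50 x 50 x 18 mm; bystander, origin at the centre of its underside
- glue_tube: white glue tube with red nozzle lying right of the corner stop, 84 x 22 x 14 mm, long axis y; bystander, origin at the centre of its underside
- wax_block: green wax block right of the vice, 34 x 62 x 22 mm; bystander, origin at the centre of its underside
- hinged_tin: red hinged tin lying right of the vice, 64 x 96 x 20 mm; bystander, origin at the centre of its underside
- plier_red: red-handled pliers lying at the right, 139 x 43 x 10 mm; bystander, origin at the centre of its underside

How it is judged:
At the end, for the whole second after the job is handed in: The crate stands flat and at rest on the bench against both rails: gap to each rail under 5 mm, squared to the rails within 0.05 rad (x of crate in the frame of corner_stop between -0.031 and -0.023 m and y of crate in the frame of corner_stop between 0.059 and 0.067 m and angle between the x axis of crate and the x axis of corner_stop, either way round below 0.05 rad and angle between crate's own z axis and vertical below 0.03 rad and height (world z) of crate below 0.004 m and linear speed of crate below 0.01 m/s); the robot touches nothing.
It fails at once if the crate is rocked or tipped by more than 0.15 rad (angle between crate's own z axis and vertical above 0.15 rad).
It fails at once if the crate is lifted off the bench by more than 12 mm (height (world z) of crate above 0.012 m).
It fails at once if the crate is rammed against the corner stop with more than 50 N (contact force between crate and corner_stop above 50 N).
It fails at once if a bystander (vial, glue tube, wax block, steel block, tin or red pliers) is moved by more than 20 mm (distance of any of vial_1, steel_block, glue_tube, wax_block, hinged_tin, plier_red from where it was at the start of the episode above 0.02 m).
It also fails if it takes over 61 s, if anything falls off the work surface, if the arm or the gripper's body presses on something with over 40 N, if the wrist force passes 120 N, or if a joint passes its speed limit or range.

ROBOT

A 6-joint arm with a two-finger parallel gripper is mounted at the origin on a cart in front of the work surface, level with it; the furniture and walls round the work are solid. World frame = base frame: x ahead of the robot, y to its left, z up, the work surface at z = 0. Lengths are in m, angles in rad, forces in N, time in s.
With the tool pointing down it reaches from about 0.325 to 0.775 m from the base axis. Payload 5.5 kg.
Tool frame: the origin (TCP) lies midway between the tips of the shut fingers; the grasp point (between the pads) lies 19 mm behind it; z points along the fingers, y is the line along which they close (so a half turn about z gives the same grasp; the last joint's range is limited). The gripper opens to 85 mm and grips with 20 to 120 N. Pads are 22 mm wide; open, the fingers measure 114 mm over their backs; the gripper's body (76 mm by 85 mm) begins 54 mm behind the grasp point. The pads swing forward as they close: fully open they stand 13 mm farther back than shut.
Start: joints at [-1.17, 0.091, 1.231, -0, 1.82, -0.057], TCP at [0.265, -0.538, 0.231] pointing down, gripper open.
Joint ranges: [-2.87, 2.87], [-0.86, 2.18], [0.17, 2.46], [-1.51, 4.65], [0.06, 2.69], [-2.65, 2.65]. Speed limits (rad/s): [2.57, 2.57, 3.01, 3.14, 3.14, 3.14].

INTERFACE

Orientations are given as a rotation vector (axis times angle).
In Python, from plant import manip, vision, order gives the robot as it stands.
- The arm moves only by the tool move_arm, never from a script. Its argument "deltas" is a list of rows, each an object with "travel": the shift along the tool's x, y, z in m, a list of three; "twist": the turn, a rotation vector about the tool's x, y, z in degrees, a list of three; "claw": the finger opening in m, from 0 to 0.0854. A call has 1 to 20 rows; each row shifts and turns the commanded pose from where the row before left it, along the tool's axes as they then stand; what a row does not reach is not made up. A row lasts 1/12 s, in which the tool goes at most 41.7 mm and 7.16 degrees, less where a joint would pass 70% of its speed; a pose out of reach is approached as far as the arm can. A call with a gripper value outside its range is refused whole. The fingers move at their own pace and stop on an object; "grip_force" is the grip in N (left out, the last holds). Time passes only in rows, so rows that do not move let the fingers close. It gives the time, the measured TCP pose, the force, the opening and the grip force at its end, in the units of the state.
- manip.sense(): the state, without advancing time (a new reading comes with each control period).
- vision.capture(name): name is "side" or "top"; returns (picture, depth): 400x640x3 uint8, red, green, blue; 400x640 float32, m along the optical axis (not along the pixel's ray), 0 where there is no reading.
- vision.camera_params(name): a dict with "K" (3x3 intrinsics, pixels), "origin" and "orientation" of the camera in the world. Camera axes: x right, y down, z forward; pixel columns grow to the right and rows downward; lengths in m; the calibration is good to about 2 mm. A picture is of the moment at which its call begins. camera_params takes no time and is no camera call.
- order.job_done(): hands the job in; it is judged then, once.
The state is a dict: "t": time; "joint_pos": joint angles; "dq": joint speeds; "joint_efforts": joint torques, N m; "tcp_pos": TCP position; "ee_rot": TCP orientation; "force": force on the tool from outside, world axes, zero at the start; "ft_torque": the same for the moment, N m; "finger_gap": finger opening in m; "gripper_force": force on a finger pad.
Only numpy, scipy, OpenCV 4.12 (cv2) and the standard library are available. Lean on these libraries where they do the work, as an engineer would, in place of code of your own. Each camera call takes 0.05 s, during which the arm holds its last target. There are 200 camera calls.

## Working session

There is one attempt and no reset: what is moved stays moved. The work goes in short steps, Python scripts to look and compute and a tool call to move; the robot and the scene stay as the last step left them, time stands still between calls to the robot, and variables do not carry over. Pictures are saved under pics/ and viewed, at most 10 in all, crops included, and the job is handed in when it is done.

Besides the shell and the picture viewer there is one more tool, called after "Call:" as name([rows], argument=value, ...), one row to a line, values as JSON. move_arm: Moves the arm, as the interface text tells. Its arguments: {"type":"object","properties":{"deltas":{"type":"array","items":{"type":"object","properties":{"travel":{"type":"array","items":{"type":"number"}},"twist":{"type":"array","items":{"type":"number"}},"claw":{"type":"number"}}}},"grip_force":{"type":"number"}},"required":["deltas"]}

```bash
mkdir -p pics; cat > h.py <<'E'
import numpy as np, cv2
from scipy.spatial.transform import Rotation as R
from plant import manip, vision, order
def cap(n):
    im,d=vision.capture(n); np.savez('last_'+n,im=im,d=d); return im,d
def cam(n):
    p=vision.camera_params(n); K=np.array(p['K']);o=np.array(p['origin']);q=np.array(p['orientation'])
    M=q if q.shape==(3,3) else R.from_rotvec(q).as_matrix()
    return K,o,M
def ray(n,u,v,z):
    K,o,M=cam(n); r=M@np.linalg.inv(K)@[u,v,1]; return o+r*(z-o[2])/r[2]
def cloud(n,d):
    K,o,M=cam(n); v,u=np.mgrid[:d.shape[0],:d.shape[1]]
    p=np.stack([(u-K[0,2])/K[0,0]*d,(v-K[1,2])/K[1,1]*d,d],-1); return p@M.T+o
E
python3 - <<'E'
from h import *
for n in('top','side'):
    im,d=cap(n); cv2.imwrite(f'pics/{n}0.png',im[:,:,::-1]); print(vision.camera_params(n))
print(manip.sense())
E
```

```text
{'K': array([[440.79705734,   0.        , 325.96675727],
       [  0.        , 440.79705734, 199.56315932],
       [  0.        ,   0.        ,   1.        ]]), 'origin': array([ 0.31762832, -0.22280976,  0.89805159]), 'orientation': array([-2.16309861,  2.0960192 , -0.22648475])}
{'K': array([[520.1201196 ,   0.        , 318.30566169],
       [  0.        , 520.1201196 , 203.62629239],
       [  0.        ,   0.        ,   1.        ]]), 'origin': array([0.49806476, 0.5047283 , 0.68005919]), 'orientation': array([-0.1066574 , -2.84601816,  1.30689853])}
{'t': 0.1, 'joint_pos': array([-1.16966708e+00,  9.18138658e-02,  1.23179016e+00,  2.15267135e-05,
        1.81981660e+00, -5.66908101e-02]), 'dq': array([ 0.00028386, -0.00127237, -0.00220165, -0.00109466, -0.00026653,
        0.00135511]), 'joint_efforts': array([ 1.75294048e-03, -4.60215175e+01, -4.19218612e+01, -3.99775172e-05,
        1.06468314e-02, -2.10003833e-05]), 'tcp_pos': array([ 0.26510315, -0.53796367,  0.23023187]), 'ee_rot': array([-3.05788268e+00, -7.12476621e-01,  4.59506568e-04]), 'force': array([-0.30508977,  0.41382045, -0.8489171 ]), 'ft_torque': array([-0.04447739,  0.01254912, -0.00308852]), 'gripper_force': 0.0, 'finger_gap': 0.08510890717032679}
```

View pics/top0.png

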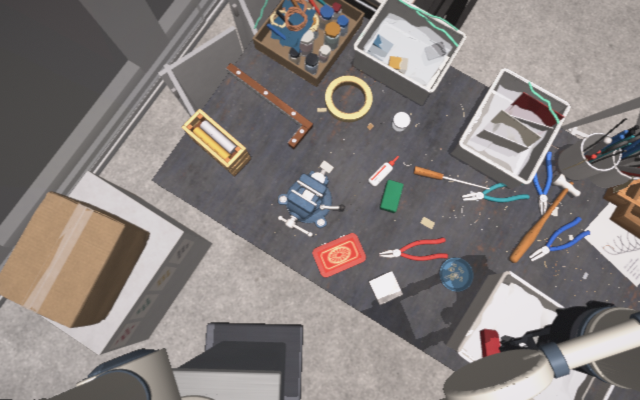

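View pics/side0.png

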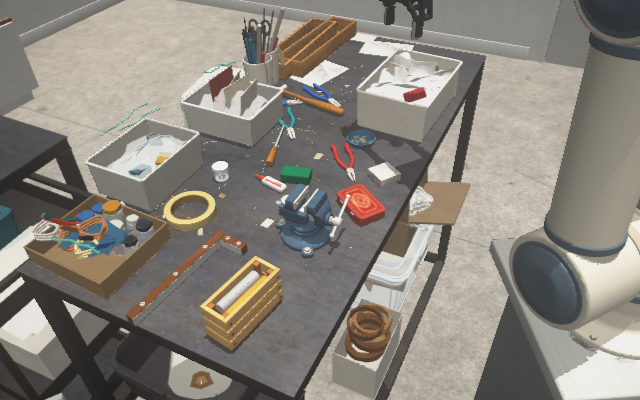

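```bash
cat >> h.py <<'E'
def crate(n,d,zr=(0.068,0.09),box=None):
    P=cloud(n,d); m=(P[...,2]>zr[0])&(P[...,2]<zr[1])&(d>0)
    return P[m]
E
python3 - <<'E'
from h import *
f=np.load('last_top.npz'); im,d=f['im'],f['d']; P=cloud('top',d)
for name,(u0,u1,v0,v1),zr in [('crate',(175,255,100,180),(.066,.09)),('rails',(220,318,58,150),(.012,.03))]:
    Q=P[v0:v1,u0:u1].reshape(-1,3); Q=Q[(Q[:,2]>zr[0])&(Q[:,2]<zr[1])]
    print(name,len(Q),Q.min(0),Q.max(0),np.median(Q[:,2]), cv2.minAreaRect((Q[:,:2]*1000).astype(np.float32)))
print('bench',np.median(P[140:160,270:290,2]))
c=cv2.resize(im[50:185,170:330],None,fx=5,fy=4.4,interpolation=cv2.INTER_CUBIC)
c=cv2.resize(im[50:185,170:330],None,fx=4.4,fy=4.4,interpolation=cv2.INTER_CUBIC)
cv2.imwrite('pics/top0c.png',c[:,:,::-1])
f=np.load('last_side.npz'); im=f['im']
c=cv2.resize(im[225:360,115:295],None,fx=4.4,fy=4.4,interpolation=cv2.INTER_CUBIC)
cv2.imwrite('pics/side0c.png',c[:,:,::-1])
E
```

```text
crate 1387 [ 0.53432446 -0.07775961  0.06600149] [0.64920831 0.04906135 0.08271319] 0.07429780356344085 ((592.2593994140625, -13.908676147460938), (125.28655242919922, 53.023475646972656), 50.853919982910156)
rails 1270 [ 0.59736167 -0.21148905  0.01203754] [ 0.79954617 -0.01305995  0.02981823] 0.019762157736779862 ((734.0457763671875, -145.6967315673828), (233.6591339111328, 154.23667907714844), 40.99381637573242)
bench -5.461813436474783e-05
```

View pics/top0c.png

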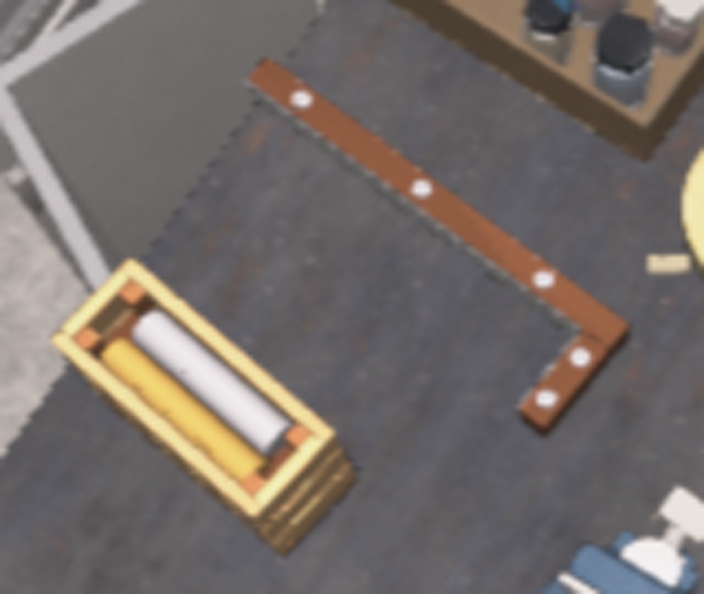

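View pics/side0c.png

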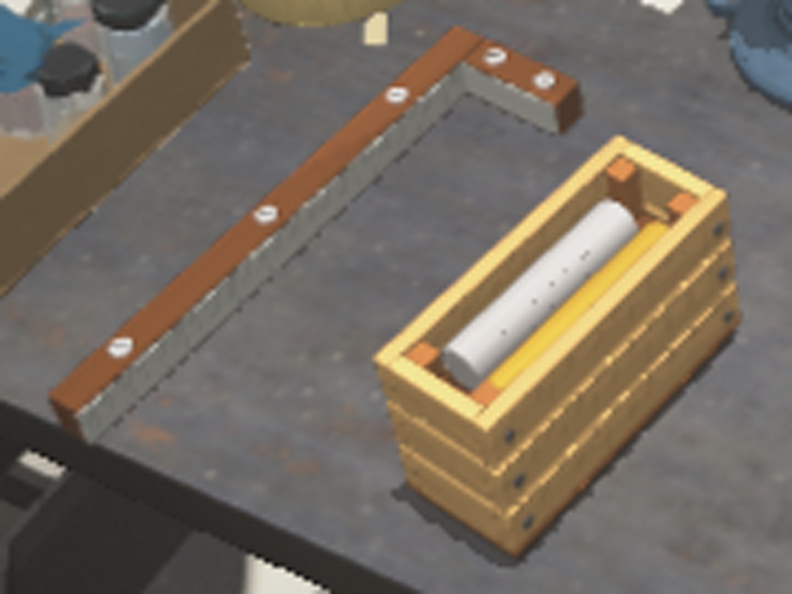

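The top crop shows the rails' outer corner at (628,325), their far end at (265,58)/(248,82), and the side rail's end at (543,433)/(521,406). The crate's top corners are (130,262), (335,432), (255,515) and (55,338). In the side crop the inner top edge of the back rail runs from (78,408) to the corner at (462,65), and the side rail's inner edge runs from there to (558,108).

```bash
python3 - <<'E'
from h import *
T=lambda x,y,z:np.round(ray('top',170+(x+.5)/4.4-.5,50+(y+.5)/4.4-.5,z)[:2]*1000,1)
S=lambda x,y,z:np.round(ray('side',115+(x+.5)/4.4-.5,225+(y+.5)/4.4-.5,z)[:2]*1000,1)
for nm,p in dict(farO=(265,58),farI=(248,82),corO=(628,325),endO=(543,433),endI=(521,406)).items(): print('T',nm,T(*p,.02))
for nm,p in dict(farI=(78,408),cor=(462,65),endI=(558,108),corO=(460,27),endO=(580,85)).items(): print('S',nm,S(*p,.02))
print('crateT',[T(*p,.078) for p in((130,262),(335,432),(255,515),(55,338))])
print('crateS',[S(*p,.078) for p in((375,358),(622,137),(726,192),(487,430))])
# rail via depth, both cams
for n,(u0,u1,v0,v1) in dict(top=(220,318,58,150),side=(120,255,228,325)).items():
    f=np.load(f'last_{n}.npz'); P=cloud(n,f['d'])[v0:v1,u0:u1].reshape(-1,3)
    im=f['im'][v0:v1,u0:u1].reshape(-1,3).astype(int)
    m=(im[:,0]-im[:,2]>40)&(im[:,0]<170)&(abs(P[:,2]-.02)<.006); Q=P[m][:,:2]
    # L-shape fit: params cx,cy,th,  points must be in wood
    from scipy.optimize import minimize
    def c(p):
        a=p[2]; e=np.array([[np.cos(a),np.sin(a)],[-np.sin(a),np.cos(a)]]); q=(Q-p[:2])@e.T
        d1=np.hypot(np.maximum(abs(q[:,0]-.008)-.008,0),np.maximum(abs(q[:,1]-.0965)-.1125,0))
        d2=np.hypot(np.maximum(abs(q[:,0]+.017)-.033,0),np.maximum(abs(q[:,1]+.008)-.008,0))
        return np.mean(np.minimum(np.minimum(d1,d2),.01)**2)*1e6
    best=min((minimize(c,[.665+i,-.155+j,-.7+k],method='Nelder-Mead',options=dict(xatol=1e-5,maxiter=2000)) for i in(-.02,0,.02) for j in(-.02,0,.02) for k in (-.1,0.,.1)),key=lambda r:r.fun)
    print(n,m.sum(),best.x,best.fun)
E
```

```text
T farO [780.4 -23.1]
T farI [767.4 -15.7]
T corO [ 649.9 -204.9]
T endO [ 594.8 -166.7]
T endI [ 607.7 -155.8]
S farI [770.  -15.5]
S cor [ 646.7 -178.7]
S endI [ 605.9 -150.5]
S corO [ 649.3 -201.7]
S endO [ 597.6 -162.8]
crateT [array([649.1,  16.6]), array([573.6, -79.3]), array([534.8, -47.1]), array([612.3,  46.5])]
crateS [array([651.6,  17.7]), array([572.5, -76.2]), array([535.1, -46.2]), array([612.5,  49.8])]
top 791 [ 0.64664205 -0.18276882 -0.63107598] 0.2528445006321113
side 1017 [ 0.64747812 -0.18236893 -0.6301744 ] 1.7810064661826484
```

```bash
cat >> h.py <<'E'
C=np.array([.6465,-.182,0]); TH=-.631
S=R.from_euler('z',TH)               # stop frame -> world
def tool(): s=manip.sense(); return s, R.from_rotvec(s['ee_rot'])
def to(p_stop):                       # travel in current tool axes to stop-frame point
    s,r=tool(); return np.round(r.inv().apply(S.apply(p_stop)+C-s['tcp_pos'])*1000,1)
def where():
    s,r=tool(); print('t',round(s['t'],2),'stop mm',np.round(S.inv().apply(s['tcp_pos']-C)*1000,1),'F stop',np.round(S.inv().apply(s['force']),1),'gap',round(s['finger_gap'],4),'axes(stop)\n',np.round((S.inv()*r).as_matrix(),3),'q',np.round(s['joint_pos'],2))
E
python3 - <<'E'
from h import *
where()
s,r=tool()
for sg in(1,-1):
    y=np.array([0,sg,0.]);z=np.array([0,0,-1.]);x=np.cross(y,z)
    G=S*R.from_matrix(np.stack([x,y,z],1)); print(sg,np.round(np.degrees((r.inv()*G).as_rotvec()),1))
    print('travel after yaw',np.round(G.inv().apply(S.apply([-.222,.1035,.15])+C-s['tcp_pos'])*1000))
print('vice',S.inv().apply(ray('top',308,200,.07)-C))
E
```

```text
t 0.1 stop mm [ -98.  -512.4  230.2] F stop [-0.5  0.2 -0.8] gap 0.0851 axes(stop)
 [[ 0.464  0.886 -0.002]
 [ 0.886 -0.464  0.001]
 [ 0.    -0.002 -1.   ]] q [-1.17  0.09  1.23  0.    1.82 -0.06]
1 [-1.000e-01 -1.000e-01 -1.176e+02]
travel after yaw [124. 616.  80.]
-1 [-0.1  0.1 62.4]
travel after yaw [-124. -616.   80.]
vice [-0.12479483 -0.11719405  0.07      ]
```

Call:
move_arm([
  {"twist": [0, 0, -6.92], "claw": 0.06},
  {"twist": [0, 0, -6.92], "claw": 0.06},
  {"twist": [0, 0, -6.92], "claw": 0.06},
  {"twist": [0, 0, -6.92], "claw": 0.06},
  {"twist": [0, 0, -6.92], "claw": 0.06},
  {"twist": [0, 0, -6.92], "claw": 0.06},
  {"twist": [0, 0, -6.92], "claw": 0.06},
  {"twist": [0, 0, -6.92], "claw": 0.06},
  {"twist": [0, 0, -6.92], "claw": 0.06},
  {"twist": [0, 0, -6.92], "claw": 0.06},
  {"twist": [0, 0, -6.92], "claw": 0.06},
  {"twist": [0, 0, -6.92], "claw": 0.06},
  {"twist": [0, 0, -6.92], "claw": 0.06},
  {"twist": [0, 0, -6.92], "claw": 0.06},
  {"twist": [0, 0, -6.92], "claw": 0.06},
  {"twist": [0, 0, -6.92], "claw": 0.06},
  {"twist": [0, 0, -6.92], "claw": 0.06},
])

```text
$.deltas[0]: bad value
```

Call:
move_arm([
  {"travel": [0.0065, 0.0324, 0], "claw": 0.06},
  {"travel": [0.0065, 0.0324, 0], "claw": 0.06},
  {"travel": [0.0065, 0.0324, 0], "claw": 0.06},
  {"travel": [0.0065, 0.0324, 0], "claw": 0.06},
  {"travel": [0.0065, 0.0324, 0], "claw": 0.06},
  {"travel": [0.0065, 0.0324, 0], "claw": 0.06},
  {"travel": [0.0065, 0.0324, 0], "claw": 0.06},
  {"travel": [0.0065, 0.0324, 0], "claw": 0.06},
  {"travel": [0.0065, 0.0324, 0], "claw": 0.06},
  {"travel": [0.0065, 0.0324, 0], "claw": 0.06},
  {"travel": [0.0065, 0.0324, 0], "claw": 0.06},
  {"travel": [0.0065, 0.0324, 0], "claw": 0.06},
  {"travel": [0.0065, 0.0324, 0], "claw": 0.06},
  {"travel": [0.0065, 0.0324, 0], "claw": 0.06},
  {"travel": [0.0065, 0.0324, 0], "claw": 0.06},
  {"travel": [0.0065, 0.0324, 0], "claw": 0.06},
  {"travel": [0.0065, 0.0324, 0], "claw": 0.06},
  {"travel": [0.0065, 0.0324, 0], "claw": 0.06},
  {"travel": [0.0065, 0.0324, 0], "claw": 0.06},
])

```text
$.deltas[0]: bad value
```

Call:
move_arm([
  {"twist": [0, -5, 0], "claw": 0.06},
  {"twist": [0, -5, 0], "claw": 0.06},
  {"twist": [0, -5, 0], "claw": 0.06},
  {"claw": 0.06},
  {"claw": 0.06},
])

```text
$.deltas[0]: bad value
```

```bash
python3 - <<'E'
from h import *
where(); print(to([-.222,.1035,.008]))
E
```

```text
t 0.1 stop mm [ -98.  -512.4  230.2] F stop [-0.5  0.2 -0.8] gap 0.0851 axes(stop)
 [[ 0.464  0.886 -0.002]
 [ 0.886 -0.464  0.001]
 [ 0.    -0.002 -1.   ]] q [-1.17  0.09  1.23  0.    1.82 -0.06]
[ 488.2 -395.   223. ]
```

Call:
move_arm([
  {"travel": [0, 0, 0], "twist": [0, 0, -6.92], "claw": 0.06},
  {"travel": [0, 0, 0], "twist": [0, 0, -6.92], "claw": 0.06},
  {"travel": [0, 0, 0], "twist": [0, 0, -6.92], "claw": 0.06},
  {"travel": [0, 0, 0], "twist": [0, 0, -6.92], "claw": 0.06},
  {"travel": [0, 0, 0], "twist": [0, 0, -6.92], "claw": 0.06},
  {"travel": [0, 0, 0], "twist": [0, 0, -6.92], "claw": 0.06},
  {"travel": [0, 0, 0], "twist": [0, 0, -6.92], "claw": 0.06},
  {"travel": [0, 0, 0], "twist": [0, 0, -6.92], "claw": 0.06},
  {"travel": [0, 0, 0], "twist": [0, 0, -6.92], "claw": 0.06},
  {"travel": [0, 0, 0], "twist": [0, 0, -6.92], "claw": 0.06},
  {"travel": [0, 0, 0], "twist": [0, 0, -6.92], "claw": 0.06},
  {"travel": [0, 0, 0], "twist": [0, 0, -6.92], "claw": 0.06},
  {"travel": [0, 0, 0], "twist": [0, 0, -6.92], "claw": 0.06},
  {"travel": [0, 0, 0], "twist": [0, 0, -6.92], "claw": 0.06},
  {"travel": [0, 0, 0], "twist": [0, 0, -6.92], "claw": 0.06},
  {"travel": [0, 0, 0], "twist": [0, 0, -6.92], "claw": 0.06},
  {"travel": [0, 0, 0], "twist": [0, 0, -6.92], "claw": 0.06},
])

```text
t: 1.52
tcp_pos: [0.2651, -0.538, 0.2306]
ee_rot: [-0.965, -2.989, -0.001]
force: [0.2, 0.3, 0.4]
finger_gap: 0.0598
gripper_force: 0.0
```

Call:
move_arm([
  {"travel": [0.0065, 0.0324, 0], "twist": [0, 0, 0], "claw": 0.06},
  {"travel": [0.0065, 0.0324, 0], "twist": [0, 0, 0], "claw": 0.06},
  {"travel": [0.0065, 0.0324, 0], "twist": [0, 0, 0], "claw": 0.06},
  {"travel": [0.0065, 0.0324, 0], "twist": [0, 0, 0], "claw": 0.06},
  {"travel": [0.0065, 0.0324, 0], "twist": [0, 0, 0], "claw": 0.06},
  {"travel": [0.0065, 0.0324, 0], "twist": [0, 0, 0], "claw": 0.06},
  {"travel": [0.0065, 0.0324, 0], "twist": [0, 0, 0], "claw": 0.06},
  {"travel": [0.0065, 0.0324, 0], "twist": [0, 0, 0], "claw": 0.06},
  {"travel": [0.0065, 0.0324, 0], "twist": [0, 0, 0], "claw": 0.06},
  {"travel": [0.0065, 0.0324, 0], "twist": [0, 0, 0], "claw": 0.06},
  {"travel": [0.0065, 0.0324, 0], "twist": [0, 0, 0], "claw": 0.06},
  {"travel": [0.0065, 0.0324, 0], "twist": [0, 0, 0], "claw": 0.06},
  {"travel": [0.0065, 0.0324, 0], "twist": [0, 0, 0], "claw": 0.06},
  {"travel": [0.0065, 0.0324, 0], "twist": [0, 0, 0], "claw": 0.06},
  {"travel": [0.0065, 0.0324, 0], "twist": [0, 0, 0], "claw": 0.06},
  {"travel": [0.0065, 0.0324, 0], "twist": [0, 0, 0], "claw": 0.06},
  {"travel": [0.0065, 0.0324, 0], "twist": [0, 0, 0], "claw": 0.06},
  {"travel": [0.0065, 0.0324, 0], "twist": [0, 0, 0], "claw": 0.06},
  {"travel": [0.0065, 0.0324, 0], "twist": [0, 0, 0], "claw": 0.06},
])

```text
t: 3.1
tcp_pos: [0.5286, 0.0335, 0.2308]
ee_rot: [-0.974, -2.986, 0.0]
force: [0.3, -1.5, 0.6]
finger_gap: 0.0599
gripper_force: 0.0
```

Call:
move_arm([
  {"travel": [0, 0, 0], "twist": [0, -5, 0], "claw": 0.06},
  {"travel": [0, 0, 0], "twist": [0, -5, 0], "claw": 0.06},
  {"travel": [0, 0, 0], "twist": [0, -5, 0], "claw": 0.06},
  {"travel": [0, 0, 0], "twist": [0, 0, 0], "claw": 0.06},
  {"travel": [0, 0, 0], "twist": [0, 0, 0], "claw": 0.06},
])

```text
t: 3.52
tcp_pos: [0.5276, 0.0327, 0.2309]
ee_rot: [0.894, 2.75, -0.117]
force: [0.2, -0.8, -0.8]
finger_gap: 0.06
gripper_force: 0.0
```

```bash
python3 - <<'E'
from h import *
where(); print(to([-.222,.1035,.008]))
E
```

```text
t 3.52 stop mm [-222.7  103.2  230.9] F stop [ 0.6 -0.5 -0.8] gap 0.06 axes(stop)
 [[-0.966 -0.002  0.257]
 [-0.002  1.     0.   ]
 [-0.257 -0.    -0.966]] q [ 0.11 -0.28  1.6  -0.17  1.63 -0.86]
[ 56.7   0.4 215.6]
```

Call:
move_arm([
  {"travel": [0.0052, 0, 0.0196], "twist": [0, 0, 0], "claw": 0.06},
  {"travel": [0.0052, 0, 0.0196], "twist": [0, 0, 0], "claw": 0.06},
  {"travel": [0.0052, 0, 0.0196], "twist": [0, 0, 0], "claw": 0.06},
  {"travel": [0.0052, 0, 0.0196], "twist": [0, 0, 0], "claw": 0.06},
  {"travel": [0.0052, 0, 0.0196], "twist": [0, 0, 0], "claw": 0.06},
  {"travel": [0.0052, 0, 0.0196], "twist": [0, 0, 0], "claw": 0.06},
  {"travel": [0.0052, 0, 0.0196], "twist": [0, 0, 0], "claw": 0.06},
  {"travel": [0.0052, 0, 0.0196], "twist": [0, 0, 0], "claw": 0.06},
  {"travel": [0.0052, 0, 0.0196], "twist": [0, 0, 0], "claw": 0.06},
  {"travel": [0.0052, 0, 0.0196], "twist": [0, 0, 0], "claw": 0.06},
  {"travel": [0.0047, 0, 0.0196], "twist": [0, 0, 0], "claw": 0.06},
  {"travel": [0, 0, 0], "twist": [0, 0, 0], "claw": 0.06},
  {"travel": [0, 0, 0], "twist": [0, 0, 0], "claw": 0.06},
])

```text
t: 4.6
tcp_pos: [0.5286, 0.0304, 0.0072]
ee_rot: [0.899, 2.751, -0.12]
force: [-0.5, 0.5, -0.1]
finger_gap: 0.0601
gripper_force: 0.0
```

```bash
python3 - <<'E'
from h import *
where(); print(to([-.182,.1035,.008]))
im,d=cap('side'); c=cv2.resize(im[200:380,110:350],None,fx=3.3,fy=3.3,interpolation=cv2.INTER_CUBIC)
cv2.imwrite('pics/s1.png',c[:,:,::-1])
E
```

```text
t 4.6 stop mm [-220.5  101.9    7.2] F stop [-0.8  0.1 -0.1] gap 0.0601 axes(stop)
 [[-0.967  0.001  0.255]
 [ 0.001  1.    -0.002]
 [-0.255 -0.002 -0.967]] q [ 0.1  -0.19  1.92 -0.19  1.22 -0.79]
[-37.4   1.6   9.1]
```

View pics/s1.png

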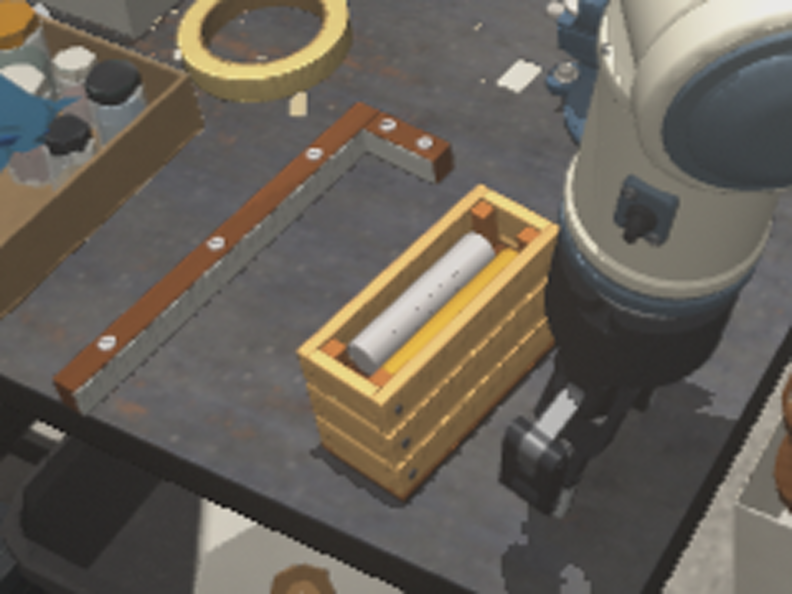

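The gripper stands low behind the crate's near long side (crop about (540,470)), clear of the crate and the vice. Next I advance to contact.

Call:
move_arm([
  {"travel": [-0.0058, 0, 0.0015], "twist": [0, 0, 0], "claw": 0.06},
  {"travel": [-0.0058, 0, 0.0015], "twist": [0, 0, 0], "claw": 0.06},
  {"travel": [-0.0058, 0, 0.0015], "twist": [0, 0, 0], "claw": 0.06},
  {"travel": [-0.0058, 0, 0.0015], "twist": [0, 0, 0], "claw": 0.06},
  {"travel": [-0.0058, 0, 0.0015], "twist": [0, 0, 0], "claw": 0.06},
  {"travel": [-0.003, 0, 0.0008], "twist": [0, 0, 0], "claw": 0.06},
  {"travel": [-0.003, 0, 0.0008], "twist": [0, 0, 0], "claw": 0.06},
  {"travel": [-0.003, 0, 0.0008], "twist": [0, 0, 0], "claw": 0.06},
  {"travel": [-0.003, 0, 0.0008], "twist": [0, 0, 0], "claw": 0.06},
  {"travel": [-0.003, 0, 0.0008], "twist": [0, 0, 0], "claw": 0.06},
  {"travel": [-0.003, 0, 0.0008], "twist": [0, 0, 0], "claw": 0.06},
])

```text
t: 5.57
tcp_pos: [0.5667, 0.0032, 0.0082]
ee_rot: [0.899, 2.753, -0.119]
force: [-10.4, 4.0, 7.6]
finger_gap: 0.0599
gripper_force: 5.6
```

```bash
cat >> h.py <<'E'
def crate_pose(n='side'):
    im,d=cap(n); P=cloud(n,d); q=S.inv().apply((P-C).reshape(-1,3)).reshape(P.shape)
    m=(abs(q[...,2]-.078)<.006)&(abs(q[...,0]+.09)<.13)&(abs(q[...,1]-.09)<.12)&(d>0)
    hsv=cv2.cvtColor(im,cv2.COLOR_RGB2HSV); m&=(hsv[...,1]>80)&(hsv[...,2]>110)&(hsv[...,0]>8)&(hsv[...,0]<35)
    Q=(q[m][:,:2]*1000).astype(np.float32); print(n,m.sum(),'ztop',np.round(np.median(q[m][:,2]),4),cv2.minAreaRect(Q)); return m,q
E
python3 - <<'E'
from h import *
where(); crate_pose()
E
```

```text
t 5.57 stop mm [-173.7  102.5    8.2] F stop [-10.8  -2.9   7.6] gap 0.0599 axes(stop)
 [[-0.967  0.     0.254]
 [-0.     1.    -0.002]
 [-0.254 -0.002 -0.967]] q [ 0.04 -0.09  1.84 -0.17  1.2  -0.85]
side 764 ztop 0.077 ((-139.75392150878906, 108.95033264160156), (116.99604797363281, 54.19314956665039), 88.93194580078125)
```

Call:
move_arm([
  {"travel": [-0.0053, 0, 0.0014], "twist": [0, 0, 0], "claw": 0.06},
  {"travel": [-0.0053, 0, 0.0014], "twist": [0, 0, 0], "claw": 0.06},
  {"travel": [-0.0053, 0, 0.0014], "twist": [0, 0, 0], "claw": 0.06},
  {"travel": [-0.0053, 0, 0.0014], "twist": [0, 0, 0], "claw": 0.06},
  {"travel": [-0.0053, 0, 0.0014], "twist": [0, 0, 0], "claw": 0.06},
  {"travel": [-0.0053, 0, 0.0014], "twist": [0, 0, 0], "claw": 0.06},
  {"travel": [-0.0053, 0, 0.0014], "twist": [0, 0, 0], "claw": 0.06},
  {"travel": [-0.0053, 0, 0.0014], "twist": [0, 0, 0], "claw": 0.06},
])

```text
t: 6.28
tcp_pos: [0.6024, -0.0218, 0.0081]
ee_rot: [0.897, 2.753, -0.116]
force: [-9.1, 6.4, 4.1]
finger_gap: 0.0598
gripper_force: 5.5
```

```bash
python3 - <<'E'
from h import *
where(); crate_pose(); crate_pose('top')
E
```

```text
t 6.28 stop mm [-130.1  103.4    8.1] F stop [-11.1  -0.2   4.1] gap 0.0598 axes(stop)
 [[-0.967 -0.001  0.254]
 [-0.001  1.    -0.   ]
 [-0.254 -0.    -0.967]] q [-0.01 -0.    1.75 -0.16  1.19 -0.91]
side 646 ztop 0.077 ((-95.67105865478516, 116.23809814453125), (54.41386795043945, 104.68336486816406), 1.9755055904388428)
top 606 ztop 0.0775 ((-95.42350006103516, 105.19621276855469), (123.88877868652344, 52.37298583984375), 89.92023468017578)
```

Call:
move_arm([
  {"travel": [-0.0053, 0, 0.0014], "twist": [0, 0, 0], "claw": 0.06},
  {"travel": [-0.0053, 0, 0.0014], "twist": [0, 0, 0], "claw": 0.06},
  {"travel": [-0.0053, 0, 0.0014], "twist": [0, 0, 0], "claw": 0.06},
  {"travel": [-0.0053, 0, 0.0014], "twist": [0, 0, 0], "claw": 0.06},
  {"travel": [-0.0053, 0, 0.0014], "twist": [0, 0, 0], "claw": 0.06},
  {"travel": [-0.0053, 0, 0.0014], "twist": [0, 0, 0], "claw": 0.06},
  {"travel": [-0.0053, 0, 0.0014], "twist": [0, 0, 0], "claw": 0.06},
  {"travel": [-0.0053, 0, 0.0014], "twist": [0, 0, 0], "claw": 0.06},
  {"travel": [-0.0053, 0, 0.0014], "twist": [0, 0, 0], "claw": 0.06},
  {"travel": [-0.0029, 0, 0.0008], "twist": [0, 0, 0], "claw": 0.06},
  {"travel": [-0.0019, 0, 0.0005], "twist": [0, 0, 0], "claw": 0.06},
  {"travel": [-0.001, 0, 0.0003], "twist": [0, 0, 0], "claw": 0.06},
  {"travel": [-0.001, 0, 0.0003], "twist": [0, 0, 0], "claw": 0.06},
])

```text
t: 7.47
tcp_pos: [0.6478, -0.0548, 0.0081]
ee_rot: [0.897, 2.753, -0.117]
force: [-9.0, 6.4, 5.6]
finger_gap: 0.0601
gripper_force: 5.7
```

```bash
python3 - <<'E'
from h import *
where(); crate_pose(); crate_pose('top')
E
```

```text
t 7.47 stop mm [-74.  103.4   8.1] F stop [-11.   -0.2   5.6] gap 0.0601 axes(stop)
 [[-0.967 -0.001  0.254]
 [-0.001  1.    -0.   ]
 [-0.254 -0.001 -0.967]] q [-0.07  0.12  1.62 -0.15  1.19 -0.97]
side 549 ztop 0.0769 ((-40.341957092285156, 121.30328369140625), (95.05988311767578, 53.921085357666016), 89.72859191894531)
top 520 ztop 0.0776 ((-40.56691360473633, 104.9681396484375), (52.95512008666992, 123.63906860351562), 0.09038262069225311)
```

Call:
move_arm([
  {"travel": [-0.001, 0, 0.00026], "twist": [0, 0, 0], "claw": 0.06},
  {"travel": [-0.001, 0, 0.00026], "twist": [0, 0, 0], "claw": 0.06},
  {"travel": [-0.001, 0, 0.00026], "twist": [0, 0, 0], "claw": 0.06},
  {"travel": [-0.001, 0, 0.00026], "twist": [0, 0, 0], "claw": 0.06},
  {"travel": [-0.001, 0, 0.00026], "twist": [0, 0, 0], "claw": 0.06},
  {"travel": [-0.001, 0, 0.00026], "twist": [0, 0, 0], "claw": 0.06},
  {"travel": [-0.001, 0, 0.00026], "twist": [0, 0, 0], "claw": 0.06},
  {"travel": [-0.001, 0, 0.00026], "twist": [0, 0, 0], "claw": 0.06},
  {"travel": [-0.001, 0, 0.00026], "twist": [0, 0, 0], "claw": 0.06},
  {"travel": [-0.001, 0, 0.00026], "twist": [0, 0, 0], "claw": 0.06},
  {"travel": [-0.001, 0, 0.00026], "twist": [0, 0, 0], "claw": 0.06},
])

```text
t: 8.48
tcp_pos: [0.6569, -0.0615, 0.0081]
ee_rot: [0.897, 2.753, -0.116]
force: [-9.1, 6.4, 3.6]
finger_gap: 0.0603
gripper_force: 5.4
```

Call:
move_arm([
  {"travel": [-0.0005, 0, 0.00013], "twist": [0, 0, 0], "claw": 0.06},
  {"travel": [-0.0005, 0, 0.00013], "twist": [0, 0, 0], "claw": 0.06},
])

```text
t: 8.65
tcp_pos: [0.6578, -0.0621, 0.0081]
ee_rot: [0.897, 2.753, -0.116]
force: [-9.8, 5.9, 4.9]
finger_gap: 0.06
gripper_force: 5.4
```

Call:
move_arm([
  {"travel": [-0.0005, 0, 0.00013], "twist": [0, 0, 0], "claw": 0.06},
  {"travel": [-0.0005, 0, 0.00013], "twist": [0, 0, 0], "claw": 0.06},
])

```text
t: 8.82
tcp_pos: [0.6586, -0.0627, 0.0081]
ee_rot: [0.897, 2.753, -0.116]
force: [-9.1, 6.6, 5.0]
finger_gap: 0.0601
gripper_force: 5.4
```

Call:
move_arm([
  {"travel": [-0.0005, 0, 0.00013], "twist": [0, 0, 0], "claw": 0.06},
  {"travel": [-0.0005, 0, 0.00013], "twist": [0, 0, 0], "claw": 0.06},
])

```text
t: 8.98
tcp_pos: [0.6594, -0.0633, 0.0081]
ee_rot: [0.897, 2.753, -0.116]
force: [-9.6, 6.4, 3.8]
finger_gap: 0.0598
gripper_force: 5.4
```

Call:
move_arm([
  {"travel": [-0.0005, 0, 0.00013], "twist": [0, 0, 0], "claw": 0.06},
])

```text
t: 9.07
tcp_pos: [0.6598, -0.0636, 0.0081]
ee_rot: [0.897, 2.753, -0.116]
force: [-8.4, 6.7, 4.9]
finger_gap: 0.0601
gripper_force: 5.4
```

Call:
move_arm([
  {"travel": [-0.0005, 0, 0.00013], "twist": [0, 0, 0], "claw": 0.06},
])

```text
t: 9.15
tcp_pos: [0.6599, -0.0636, 0.0081]
ee_rot: [0.897, 2.754, -0.116]
force: [-12.7, 8.3, 7.5]
finger_gap: 0.0599
gripper_force: 7.5
```

Call:
move_arm([
  {"travel": [-0.0005, 0, 0.00013], "twist": [0, 0, 0], "claw": 0.06},
])

```text
t: 9.23
tcp_pos: [0.66, -0.0636, 0.0081]
ee_rot: [0.897, 2.755, -0.116]
force: [-14.9, 9.7, 9.3]
finger_gap: 0.0599
gripper_force: 8.7
```

```bash
python3 - <<'E'
from h import *
where(); crate_pose(); crate_pose('top')
im=np.load('last_top.npz')['im']; c=cv2.resize(im[50:160,200:330],None,fx=5.4,fy=5.4,interpolation=cv2.INTER_CUBIC)
cv2.imwrite('pics/t2.png',c[:,:,::-1])
E
```

```text
t 9.23 stop mm [-58.9 103.5   8.1] F stop [-17.8  -0.9   9.3] gap 0.0599 axes(stop)
 [[-0.968 -0.001  0.252]
 [-0.001  1.    -0.001]
 [-0.252 -0.001 -0.968]] q [-0.08  0.15  1.59 -0.14  1.19 -0.98]
side 504 ztop 0.077 ((-23.95364761352539, 123.64445495605469), (55.18110275268555, 90.30146789550781), 0.8197984099388123)
top 510 ztop 0.0776 ((-25.707677841186523, 105.91656494140625), (124.66504669189453, 52.49100112915039), 89.80023193359375)
```

View pics/t2.png

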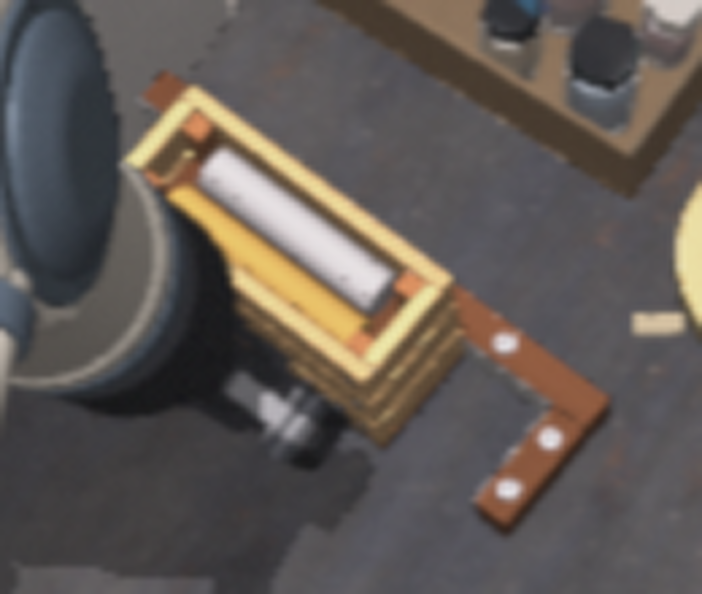

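The crate now sits flush against the back rail: its far top edge is over the rail in the crop, x ≈ -26 mm, and the contact force rose gently. I'll retreat, reorient and push its left end.

Call:
move_arm([
  {"travel": [0.005, 0, -0.0013], "twist": [0, 0, 0], "claw": 0.06},
  {"travel": [0.0113, 0, -0.003], "twist": [0, 0, 0], "claw": 0.06},
  {"travel": [0.0113, 0, -0.003], "twist": [0, 0, 0], "claw": 0.06},
  {"travel": [0.0113, 0, -0.003], "twist": [0, 0, 0], "claw": 0.06},
  {"travel": [-0.006, 0, -0.0225], "twist": [0, 0, 0], "claw": 0.06},
  {"travel": [-0.006, 0, -0.0225], "twist": [0, 0, 0], "claw": 0.06},
  {"travel": [-0.006, 0, -0.0225], "twist": [0, 0, 0], "claw": 0},
  {"travel": [-0.006, 0, -0.0225], "twist": [0, 0, 0], "claw": 0},
  {"travel": [-0.006, 0, -0.0225], "twist": [0, 0, 0], "claw": 0},
  {"travel": [-0.006, 0, -0.0225], "twist": [0, 0, 0], "claw": 0},
  {"travel": [0, 0, 0], "twist": [0, 5, 0], "claw": 0},
  {"travel": [0, 0, 0], "twist": [0, 5, 0], "claw": 0},
  {"travel": [0, 0, 0], "twist": [0, 4.6, 0], "claw": 0},
])

```text
t: 10.42
tcp_pos: [0.6302, -0.042, 0.1505]
ee_rot: [0.971, 2.981, -0.0]
force: [0.1, -0.2, -0.3]
finger_gap: -0.0001
gripper_force: 0.0
```

Call:
move_arm([
  {"travel": [0, 0, 0], "twist": [0, 0, 6.92], "claw": 0},
  {"travel": [0, 0, 0], "twist": [0, 0, 6.92], "claw": 0},
  {"travel": [0, 0, 0], "twist": [0, 0, 6.92], "claw": 0},
  {"travel": [0, 0, 0], "twist": [0, 0, 6.92], "claw": 0},
  {"travel": [0, 0, 0], "twist": [0, 0, 6.92], "claw": 0},
  {"travel": [0, 0, 0], "twist": [0, 0, 6.92], "claw": 0},
  {"travel": [0, 0, 0], "twist": [0, 0, 6.92], "claw": 0},
  {"travel": [0, 0, 0], "twist": [0, 0, 6.92], "claw": 0},
  {"travel": [0, 0, 0], "twist": [0, 0, 6.92], "claw": 0},
  {"travel": [0, 0, 0], "twist": [0, 0, 6.92], "claw": 0},
  {"travel": [0, 0, 0], "twist": [0, 0, 6.92], "claw": 0},
  {"travel": [0, 0, 0], "twist": [0, 0, 6.92], "claw": 0},
  {"travel": [0, 0, 0], "twist": [0, 0, 6.92], "claw": 0},
  {"travel": [0, 0, 0], "twist": [0, -5, 0], "claw": 0},
  {"travel": [0, 0, 0], "twist": [0, -5, 0], "claw": 0},
  {"travel": [0, 0, 0], "twist": [0, 0, 0], "claw": 0},
])

```text
t: 11.75
tcp_pos: [0.6302, -0.0405, 0.1472]
ee_rot: [2.714, 1.384, -0.239]
force: [0.6, 0.6, -0.8]
finger_gap: 0.0001
gripper_force: 0.0
```

```bash
python3 - <<'E'
from h import *
where(); print(to([-.026,.195,.14]),to([-.026,.195,.016])); crate_pose('top')
E
```

```text
t 11.75 stop mm [-96.6 104.7 147.2] F stop [ 0.1  0.9 -0.8] gap 0.0001 axes(stop)
 [[-0.003  1.     0.006]
 [ 0.984  0.004 -0.177]
 [-0.177  0.006 -0.984]] q [-0.04  0.26  1.19 -0.15  1.77  0.57]
[90.  70.9 -8.5] [112.   70.2 113.5]
top 590 ztop 0.0778 ((-26.188081741333008, 105.51960754394531), (53.152854919433594, 124.13907623291016), 0.09686943888664246)
```

Call:
move_arm([
  {"travel": [0.018, 0.0142, -0.0017], "twist": [0, 0, 0], "claw": 0},
  {"travel": [0.018, 0.0142, -0.0017], "twist": [0, 0, 0], "claw": 0},
  {"travel": [0.018, 0.0142, -0.0017], "twist": [0, 0, 0], "claw": 0},
  {"travel": [0.018, 0.0142, -0.0017], "twist": [0, 0, 0], "claw": 0},
  {"travel": [0.018, 0.0142, -0.0017], "twist": [0, 0, 0], "claw": 0},
  {"travel": [0, 0, 0], "twist": [0, 0, 0], "claw": 0},
  {"travel": [0, 0, 0], "twist": [0, 0, 0], "claw": 0},
])

```text
t: 12.38
tcp_pos: [0.7404, -0.0116, 0.1398]
ee_rot: [2.718, 1.382, -0.235]
force: [-0.3, -0.8, 0.6]
finger_gap: -0.0004
gripper_force: 0.0
```

```bash
python3 - <<'E'
from h import *
where(); print(to([-.026,.195,.016]))
E
```

```text
t 12.38 stop mm [-24.7 193.  139.8] F stop [ 0.3 -0.8  0.6] gap -0.0004 axes(stop)
 [[-0.     1.     0.005]
 [ 0.985  0.001 -0.174]
 [-0.174  0.005 -0.985]] q [ 0.    0.59  0.79 -0.15  1.85  0.6 ]
[ 23.5  -1.9 121.5]
```

Call:
move_arm([
  {"travel": [0.003, -0.0002, 0.0152], "twist": [0, 0, 0], "claw": 0},
  {"travel": [0.003, -0.0002, 0.0152], "twist": [0, 0, 0], "claw": 0},
  {"travel": [0.003, -0.0002, 0.0152], "twist": [0, 0, 0], "claw": 0},
  {"travel": [0.003, -0.0002, 0.0152], "twist": [0, 0, 0], "claw": 0},
  {"travel": [0.003, -0.0002, 0.0152], "twist": [0, 0, 0], "claw": 0},
  {"travel": [0.003, -0.0002, 0.0152], "twist": [0, 0, 0], "claw": 0},
  {"travel": [0.003, -0.0002, 0.0152], "twist": [0, 0, 0], "claw": 0},
  {"travel": [0.0025, -0.0002, 0.0152], "twist": [0, 0, 0], "claw": 0},
  {"travel": [0, 0, 0], "twist": [0, 0, 0], "claw": 0},
  {"travel": [0, 0, 0], "twist": [0, 0, 0], "claw": 0},
])

```text
t: 13.22
tcp_pos: [0.7399, -0.0093, 0.0164]
ee_rot: [2.718, 1.381, -0.237]
force: [0.6, -1.0, 0.1]
finger_gap: 0.0002
gripper_force: 0.0
```

```bash
python3 - <<'E'
from h import *
where(); crate_pose('top')
im,d=cap('side'); c=cv2.resize(im[200:380,90:330],None,fx=3.3,fy=3.3,interpolation=cv2.INTER_CUBIC)
cv2.imwrite('pics/s3.png',c[:,:,::-1])
E
```

```text
t 13.22 stop mm [-26.5 194.5  16.4] F stop [ 1.  -0.4  0.1] gap 0.0002 axes(stop)
 [[-0.     1.     0.005]
 [ 0.985  0.001 -0.175]
 [-0.175  0.005 -0.985]] q [ 0.01  0.62  0.97 -0.14  1.65  0.63]
top 647 ztop 0.0777 ((-25.65306282043457, 105.9400405883789), (53.27549362182617, 125.39423370361328), 0.023922661319375038)
```

View pics/s3.png

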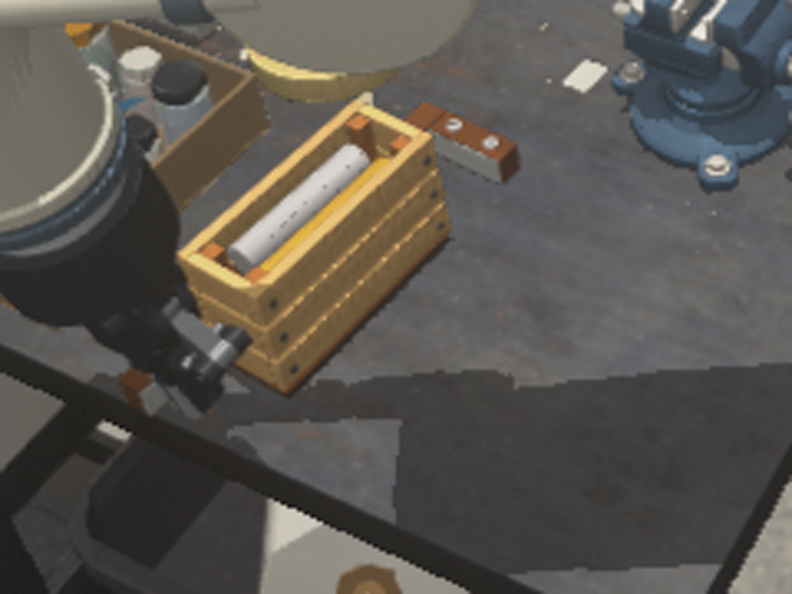

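The gripper stands low at the middle of the crate's left end (crop (210,360)), clear of the back rail. Now I push along -y.

Call:
move_arm([
  {"travel": [-0.004, 0, 0.0007], "twist": [0, 0, 0], "claw": 0},
  {"travel": [-0.004, 0, 0.0007], "twist": [0, 0, 0], "claw": 0},
  {"travel": [-0.003, 0, 0.0005], "twist": [0, 0, 0], "claw": 0},
  {"travel": [-0.002, 0, 0.00035], "twist": [0, 0, 0], "claw": 0},
  {"travel": [-0.002, 0, 0.00035], "twist": [0, 0, 0], "claw": 0},
  {"travel": [-0.002, 0, 0.00035], "twist": [0, 0, 0], "claw": 0},
  {"travel": [-0.003, 0, 0.0005], "twist": [0, 0, 0], "claw": 0},
  {"travel": [-0.003, 0, 0.0005], "twist": [0, 0, 0], "claw": 0},
  {"travel": [-0.003, 0, 0.0005], "twist": [0, 0, 0], "claw": 0},
  {"travel": [-0.003, 0, 0.0005], "twist": [0, 0, 0], "claw": 0},
  {"travel": [-0.003, 0, 0.0005], "twist": [0, 0, 0], "claw": 0},
])

```text
t: 14.23
tcp_pos: [0.7227, -0.0334, 0.0183]
ee_rot: [2.717, 1.384, -0.227]
force: [3.3, 5.8, -1.3]
finger_gap: 0.0003
gripper_force: 3.3
```

```bash
python3 - <<'E'
from h import *
where(); crate_pose('top')
E
```

```text
t 14.23 stop mm [-26.2 164.9  18.3] F stop [-0.8  6.7 -1.3] gap 0.0003 axes(stop)
 [[-0.002  1.     0.008]
 [ 0.985  0.003 -0.17 ]
 [-0.17   0.007 -0.985]] q [-0.03  0.57  1.04 -0.14  1.62  0.6 ]
top 673 ztop 0.0777 ((-26.17925262451172, 92.63421630859375), (52.56999969482422, 125.37869262695312), 0.38647186756134033)
```

Call:
move_arm([
  {"travel": [-0.003, 0, 0.0006], "twist": [0, 0, 0], "claw": 0},
  {"travel": [-0.003, 0, 0.0006], "twist": [0, 0, 0], "claw": 0},
  {"travel": [-0.003, 0, 0.0006], "twist": [0, 0, 0], "claw": 0},
  {"travel": [-0.003, 0, 0.0006], "twist": [0, 0, 0], "claw": 0},
  {"travel": [-0.003, 0, 0.0006], "twist": [0, 0, 0], "claw": 0},
  {"travel": [-0.003, 0, 0.0006], "twist": [0, 0, 0], "claw": 0},
  {"travel": [-0.002, 0, 0.0004], "twist": [0, 0, 0], "claw": 0},
  {"travel": [-0.001, 0, 0.0002], "twist": [0, 0, 0], "claw": 0},
  {"travel": [-0.001, 0, 0.0002], "twist": [0, 0, 0], "claw": 0},
  {"travel": [-0.001, 0, 0.0002], "twist": [0, 0, 0], "claw": 0},
])

```text
t: 15.12
tcp_pos: [0.7093, -0.0522, 0.0183]
ee_rot: [2.717, 1.384, -0.226]
force: [4.2, 6.6, 0.5]
finger_gap: -0.0001
gripper_force: 3.8
```

```bash
python3 - <<'E'
from h import *
where(); crate_pose('top')
E
```

```text
t 15.12 stop mm [-25.9 141.8  18.3] F stop [-0.5  7.8  0.5] gap -0.0001 axes(stop)
 [[-0.001  1.     0.009]
 [ 0.986  0.003 -0.169]
 [-0.169  0.008 -0.986]] q [-0.05  0.53  1.1  -0.15  1.61  0.58]
top 668 ztop 0.0776 ((-25.93498992919922, 69.69303894042969), (52.44907760620117, 124.92076873779297), 0.2924676239490509)
```

Remaining: about 7.5 mm. I'll ease in.

Call:
move_arm([
  {"travel": [-0.001, 0, 0.0002], "twist": [0, 0, 0], "claw": 0},
  {"travel": [-0.001, 0, 0.0002], "twist": [0, 0, 0], "claw": 0},
  {"travel": [-0.001, 0, 0.0002], "twist": [0, 0, 0], "claw": 0},
  {"travel": [-0.001, 0, 0.0002], "twist": [0, 0, 0], "claw": 0},
  {"travel": [-0.0005, 0, 0.0001], "twist": [0, 0, 0], "claw": 0},
  {"travel": [-0.0005, 0, 0.0001], "twist": [0, 0, 0], "claw": 0},
])

```text
t: 15.67
tcp_pos: [0.7063, -0.0562, 0.0183]
ee_rot: [2.717, 1.384, -0.225]
force: [4.7, 6.7, 0.3]
finger_gap: 0.0
gripper_force: 3.9
```

Call:
move_arm([
  {"travel": [-0.0005, 0, 0.0001], "twist": [0, 0, 0], "claw": 0},
  {"travel": [-0.0005, 0, 0.0001], "twist": [0, 0, 0], "claw": 0},
])

```text
t: 15.83
tcp_pos: [0.7058, -0.057, 0.0183]
ee_rot: [2.717, 1.384, -0.225]
force: [4.8, 5.7, 0.7]
finger_gap: 0.0003
gripper_force: 3.9
```

Call:
move_arm([
  {"travel": [-0.0005, 0, 0.0001], "twist": [0, 0, 0], "claw": 0},
  {"travel": [-0.0005, 0, 0.0001], "twist": [0, 0, 0], "claw": 0},
])

```text
t: 16.0
tcp_pos: [0.7052, -0.0578, 0.0183]
ee_rot: [2.717, 1.384, -0.225]
force: [4.3, 6.5, 0.4]
finger_gap: -0.0002
gripper_force: 3.9
```

Call:
move_arm([
  {"travel": [-0.0005, 0, 0.0001], "twist": [0, 0, 0], "claw": 0},
])

```text
t: 16.08
tcp_pos: [0.7049, -0.0583, 0.0183]
ee_rot: [2.717, 1.384, -0.225]
force: [4.9, 6.4, 1.3]
finger_gap: -0.0
gripper_force: 4.0
```

Call:
move_arm([
  {"travel": [-0.0005, 0, 0.0001], "twist": [0, 0, 0], "claw": 0},
])

```text
t: 16.17
tcp_pos: [0.7046, -0.0587, 0.0183]
ee_rot: [2.717, 1.384, -0.225]
force: [4.1, 6.6, -0.2]
finger_gap: 0.0002
gripper_force: 4.0
```

Call:
move_arm([
  {"travel": [-0.0005, 0, 0.0001], "twist": [0, 0, 0], "claw": 0},
])

```text
t: 16.25
tcp_pos: [0.7045, -0.0588, 0.0183]
ee_rot: [2.717, 1.384, -0.224]
force: [5.5, 7.9, 0.7]
finger_gap: -0.0003
gripper_force: 5.0
```

```bash
python3 - <<'E'
from h import *
where(); crate_pose('top')
E
```

```text
t 16.25 stop mm [-25.8 133.7  18.3] F stop [-0.2  9.6  0.7] gap -0.0003 axes(stop)
 [[-0.002  1.     0.009]
 [ 0.986  0.003 -0.168]
 [-0.168  0.009 -0.986]] q [-0.06  0.51  1.11 -0.15  1.6   0.57]
top 674 ztop 0.0776 ((-25.94080924987793, 61.9332389831543), (52.91455078125, 124.917724609375), 0.5376214981079102)
```

Call:
move_arm([
  {"travel": [-0.0005, 0, 0.0001], "twist": [0, 0, 0], "claw": 0},
  {"travel": [-0.0005, 0, 0.0001], "twist": [0, 0, 0], "claw": 0},
])

```text
t: 16.47
tcp_pos: [0.7045, -0.0588, 0.0183]
ee_rot: [2.717, 1.385, -0.221]
force: [7.8, 10.3, -0.3]
finger_gap: 0.0002
gripper_force: 6.4
```

Call:
move_arm([
  {"travel": [0.003, 0, -0.0005], "twist": [0, 0, 0], "claw": 0},
  {"travel": [0.0098, 0, -0.0017], "twist": [0, 0, 0], "claw": 0},
  {"travel": [0.0098, 0, -0.0017], "twist": [0, 0, 0], "claw": 0},
  {"travel": [0.0098, 0, -0.0017], "twist": [0, 0, 0], "claw": 0},
  {"travel": [0.0098, 0, -0.0017], "twist": [0, 0, 0], "claw": 0},
  {"travel": [-0.0035, 0, -0.02], "twist": [0, 0, 0], "claw": 0},
  {"travel": [-0.0035, 0, -0.02], "twist": [0, 0, 0], "claw": 0},
  {"travel": [-0.0035, 0, -0.02], "twist": [0, 0, 0], "claw": 0},
  {"travel": [-0.0035, 0, -0.02], "twist": [0, 0, 0], "claw": 0},
  {"travel": [-0.0035, 0, -0.02], "twist": [0, 0, 0], "claw": 0},
  {"travel": [-0.0035, 0, -0.02], "twist": [0, 0, 0], "claw": 0},
  {"travel": [-0.0035, 0, -0.02], "twist": [0, 0, 0], "claw": 0},
  {"travel": [0, 0, 0], "twist": [0, 0, 0], "claw": 0},
  {"travel": [0, 0, 0], "twist": [0, 0, 0], "claw": 0},
])

```text
t: 17.63
tcp_pos: [0.7278, -0.0263, 0.161]
ee_rot: [2.716, 1.38, -0.228]
force: [0.4, -0.6, -0.1]
finger_gap: -0.0003
gripper_force: 0.0
```

```bash
python3 - <<'E'
from h import *
where(); crate_pose('top'); crate_pose('side')
for n in('top','side'):
    im=np.load(f'last_{n}.npz')['im']; c=im[50:160,210:330] if n=='top' else im[200:340,110:290]
    cv2.imwrite(f'pics/e_{n}.png',cv2.resize(c,None,fx=4.4,fy=4.2,interpolation=cv2.INTER_CUBIC)[:,:,::-1])
E
```

```text
t 17.63 stop mm [-26.2 173.6 161. ] F stop [ 0.7 -0.2 -0.1] gap -0.0003 axes(stop)
 [[ 0.     1.     0.01 ]
 [ 0.985  0.001 -0.172]
 [-0.172  0.01  -0.985]] q [-0.01  0.54  0.82 -0.15  1.87  0.58]
top 653 ztop 0.0776 ((-25.68069839477539, 61.795860290527344), (52.895408630371094, 125.44017028808594), 0.2631094753742218)
side 952 ztop 0.0767 ((-25.1181640625, 61.773284912109375), (55.244693756103516, 126.692626953125), 0.41203373670578003)
```

View pics/e_top.png

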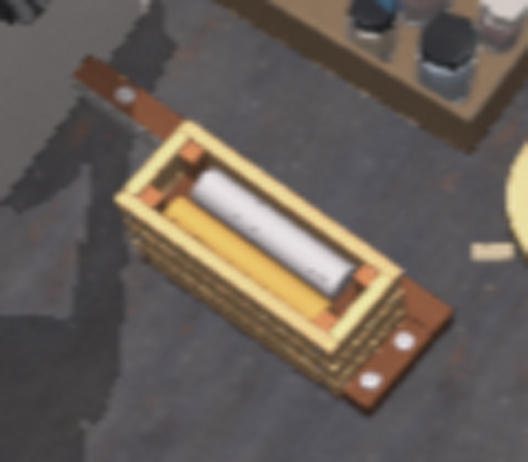

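View pics/e_side.png

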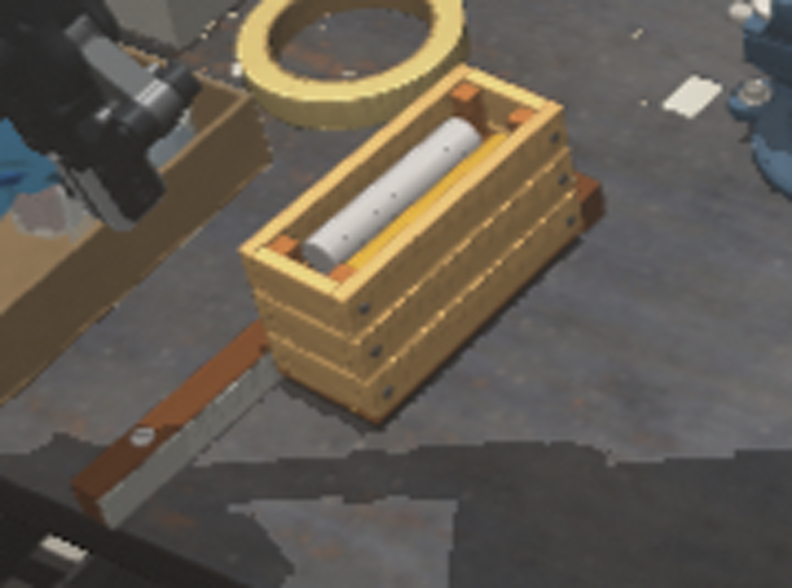

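The crate is flat and flush against both rails: its far edge lies along the back rail and its right end meets the side rail near (370,380) in the top crop. The gripper is clear in the air.

```bash
python3 -c "
from plant import order; print(order.job_done())"
```

```text
the job is handed in; nothing more can be done
None
```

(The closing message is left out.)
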